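# Pin the test link into the pull-test fork

### The job

Mount the steel test link in the pull-test fork: slide its eye in between the fork's two ears until the eye is fully home against the back of the throat, then take the clevis pin from its wooden stand and push it down through the upper ear, the eye and the lower ear until its collar sits flat on the upper ear, and let go. The fork stands on a delicate force sensor, so feel your way and keep the contact forces on it under 50 N; leave the other things on the desk where they are.

Things in the scene. Friction and masses are not known exactly. Their poses are not given: they have to be found in the camera images.
- fork_base: Pull-test fork, plain steel: fixed dark base plate (156 x 124 mm) with a steel fork on a cross slide. Origin on the desk under the nominal pin axis; +x points INTO the throat (the way the link is pushed), z up. NOTE: the fork (ears, holes, throat, tongue) is clamped anywhere from -13 to +13 mm along this y axis; the offset is NOT in the measured poses of base or fork_ points: find it by feel or sight.
- fork_bed (a point): Nominal hole axis at the lower ear's top, 36 mm above the desk; axes as fork_base. The lower ear is a flat bed at this height: x -67 to 52 mm, 96 wide, with a tongue 44 wide on to x = -93. 14 mm through-hole at x = 0. The link lies and slides on it.
- fork_throat (a point): Nominal hole axis half-way up the throat (17 mm high, open to -x). Two cheeks at 40 deg to x funnel from y = +-43 at x = -10 mm to +-15 at the flat back face x = 22.5: the round eye, pushed in while free to move sideways (released, pushed at its tail), slides to within 5 mm of the hole axis in y. Eye home: its centre at x = 0 +-1 mm, and the push grows stiff.
- fork_top (a point): Nominal hole axis at the upper ear's top, 63 mm above the desk. The upper ear is 10 mm thick (underside at 53), x -23 to 52 mm, y +-48, with a sharp-edged 14 mm through-hole at x = 0, true y off by up to 13 mm: once the eye is home, the hole lies within 5 mm (y) of the eye centre. The pin enters up to 1.5 mm off-centre. The pin's collar rests here when home.
- fork_lower_hole (a point): Nominal middle of the lower ear's 14 mm hole, 25 mm above the desk; the hole is open down to 12 mm above the desk. At this height a sprung ball stands 2 mm into the hole from +x and yields: over its last 15 mm or so the pin needs roughly 5 to 15 N of push; its weight alone does not seat it.
- link_eye (a point): Centre of the test link's eye, half-way up. Flat steel bar 14 mm thick, 0.24 kg, lying flat: a round eye 44 mm across with a 26 mm hole, then a straight shank 18 mm wide. x points from shank to eye; the square tail end is at x = -110 mm from this point, the centre of mass at about -40. Lying on the fork's bed this point is 43 mm above the desk.
- link_grip (a point): Point on the link's shank, 74 mm behind the eye's centre, half-way up (7 mm above the underside); same axes as link_eye. Grip here across the 18 mm width (link y). Between link and fork a fixed measuring instrument (black base 70 mm high, head up to 300 mm) stands on the desk at x > 0.48, y -0.21 to -0.01: carry things round its front or well above its base.
- pin_grip (a point): Middle of the clevis pin's dark round knob (18 mm diameter, 28 tall), z up. Below it a collar 24 mm diameter, 4 thick, whose underside is 18 mm below this point, then a shank 12 mm in diameter, 48 long, with a slight bevel at its flat tip. 0.09 kg. Starts upright in a fixed wooden stand (44 x 44 x 56 mm high, 15 mm hole), collar on the stand's top.
- pin_collar (a point): Centre of the underside of the pin's collar, on its axis, 18 mm below pin_grip; z up along the pin. Pin home in the fork: 63 mm above the desk.
- calculator_mid (a point): Bystander: dark grey desk calculator 125 x 72 x 16 mm, its centre.
- usb_stick_mid (a point): Bystander: blue USB stick 52 x 18 x 8 mm, its centre.
- v_block_mid (a point): Bystander: small steel V block 45 x 40 x 32 mm, its centre.
- link: The same test link as a whole; origin on the eye's axis at the underside, axes as link_eye.
- pin: The same clevis pin as a whole; origin at its tip, z up along the pin.
Mind the look-alikes: they are no part of the job. What is shaped like the link but green is not meant. What is shaped like the pin but yellow is not meant.

How it is judged:
By the outcome, as a careful person would: the job done as asked, in the order asked, and still so for the second after the job is handed in, with the robot touching nothing.
It also fails if it takes over 72 s, if anything falls off the work surface, if the arm or the gripper's body presses on something with over 40 N, if the wrist force passes 120 N, or if a joint passes its speed limit or range.

### The arm

A 6-joint arm with a two-finger parallel gripper is mounted at the origin on a cart in front of the work surface, level with it; the furniture and walls round the work are solid. World frame = base frame: x ahead of the robot, y to its left, z up, the work surface at z = 0. Lengths are in m, angles in rad, forces in N, time in s.
With the tool pointing down it reaches from about 0.375 to 0.975 m from the base axis. Payload 3.8 kg.
Tool frame: the origin (TCP) lies midway between the tips of the shut fingers; the grasp point (between the pads) lies 19 mm behind it; z points along the fingers, y is the line along which they close (so a half turn about z gives the same grasp; the last joint's range is limited). The gripper opens to 85 mm and grips with 20 to 120 N. Pads are 22 mm wide; open, the fingers measure 114 mm over their backs; the gripper's body (76 mm by 85 mm) begins 54 mm behind the grasp point. The pads swing forward as they close: fully open they stand 13 mm farther back than shut.
Start: joints at [1.07, 0.264, 1.604, -0, 1.274, -0.037], TCP at [0.302, 0.604, 0.197] pointing down, gripper open.
Joint ranges: [-2.63, 2.63], [-0.94, 2.18], [0.31, 2.57], [-1.31, 4.45], [0, 2.66], [-2.55, 2.55]. Speed limits (rad/s): [2.57, 2.57, 3.14, 3.14, 3.14, 3.14].

### API

Orientations are given as a rotation vector (axis times angle).
In Python, from workcell import bot gives the robot as it stands.
- The arm moves only by the tool step_arm, never from a script. Its argument "motion" is a list of rows, each a list of 5 numbers: the finger opening in cm, from 0 to 8.54, then the shift along the tool's x, y, z in cm, then the turn about the tool's z in degrees. In form: [[claw, dx, dy, dz, twist], ...]. A call has 1 to 20 rows; each row is the pose to reach, as a shift and turn from the pose commanded when the call began, along the tool's axes at that moment; what a row does not reach only later rows make up. A row lasts 1/10 s, in which the tool goes at most 50 mm and 8.59 degrees, less where a joint would pass 70% of its speed; a pose out of reach is approached as far as the arm can. A call with a gripper value outside its range is refused whole. The fingers move at their own pace and stop on an object; "force" is the grip in N (left out, the last holds). Time passes only in rows, so rows that repeat a pose let the fingers close. It gives the time, the measured TCP pose, the force, the opening and the grip force at its end, in the units of the state.
- bot.read_state(): the state, without advancing time (a new reading comes with each control period).
- bot.read_camera(name): name is "scene" or "side" or "wrist"; returns (picture, depth): 420x560x3 uint8, red, green, blue; 420x560 float32, m along the optical axis (not along the pixel's ray), 0 where there is no reading.
- bot.calibration(name): a dict with "mtx" (3x3 intrinsics, pixels), "origin" and "orientation" of the camera in the world; the wrist camera has in their place "T_tool_cam" (4x4, takes a point from camera to tool coordinates, whose origin is the TCP and whose axes are the flange's). Camera axes: x right, y up, looking along -z (the intrinsics and any distortion apply to the point x, -y, -z); pixel columns grow to the right and rows downward; lengths in m; the calibration is good to about 2 mm. A picture is of the moment at which its call begins: read the wrist's pose just before it. calibration takes no time and is no camera call.
- bot.finish_job(): hands the job in; it is judged then, once.
The state is a dict: "time": time; "q": joint angles; "joint_vel": joint speeds; "joint_torque": joint torques, N m; "tool_pos": TCP position; "tcp_rot": TCP orientation; "wrist_force": force on the tool from outside, world axes, zero at the start; "torque": the same for the moment, N m; "width": opening from 0.0 (shut) to 1.0 (fully open); "grip_force": force on a finger pad.
Only numpy, scipy, OpenCV 4.12 (cv2) and the standard library are available. Lean on these libraries where they do the work, as an engineer would, in place of code of your own. Each camera call takes 0.05 s, during which the arm holds its last target. There are 200 camera calls.

## Working session

There is one attempt and no reset: what is moved stays moved. The work goes in short steps, Python scripts to look and compute and a tool call to move; the robot and the scene stay as the last step left them, time stands still between calls to the robot, and variables do not carry over. Pictures are saved under pics/ and viewed, at most 10 in all, crops included, and the job is handed in when it is done.

Besides the shell and the picture viewer there is one more tool, called by a JSON object that holds its "method" and its "body". step_arm: Moves the arm, as the interface text tells. Its arguments: {"type":"object","properties":{"motion":{"type":"array","items":{"type":"array","items":{"type":"number"}}},"force":{"type":"number"}},"required":["motion"]}

```bash
ls; mkdir -p pics; cat > h.py <<'E'
import numpy as np, cv2
from scipy.spatial.transform import Rotation as R
from workcell import bot
def cam(name):
    s=bot.read_state(); im,d=bot.read_camera(name); c=bot.calibration(name)
    if name=="wrist":
        T=np.eye(4); T[:3,:3]=R.from_rotvec(s["tcp_rot"]).as_matrix(); T[:3,3]=s["tool_pos"]
        M=T@np.array(c["T_tool_cam"]); o,Rm=M[:3,3],M[:3,:3]
    else:
        o=np.array(c["origin"]); r=np.array(c["orientation"]); Rm=r if r.shape==(3,3) else R.from_rotvec(r).as_matrix()
    return im,d,np.array(c["mtx"]),o,Rm
def ray(K,Rm,u,v):
    return Rm@np.array([(u-K[0,2])/K[0,0],-(v-K[1,2])/K[1,1],-1.])
def onplane(K,o,Rm,u,v,z):
    r=ray(K,Rm,u,v); return o+r*(z-o[2])/r[2]
def cloud(d,K,o,Rm):
    v,u=np.mgrid[:d.shape[0],:d.shape[1]]
    p=np.stack([(u-K[0,2])/K[0,0],-(v-K[1,2])/K[1,1],-np.ones_like(d)],-1)*d[...,None]
    return p@Rm.T+o
def save(n,im): cv2.imwrite("pics/"+n,cv2.cvtColor(im,cv2.COLOR_RGB2BGR))
E
python3 - <<'E'
from h import *
print(bot.read_state()); 
for n in("scene","side","wrist"):
    im,d,K,o,Rm=cam(n); save(n+"0.png",im); np.savez("pics/"+n+"0.npz",im=im,d=d,K=K,o=o,Rm=Rm); print(n,bot.calibration(n))
a=np.vstack([np.hstack([cv2.imread("pics/scene0.png")])]);
E
```

```text
pics
{'time': 0.0, 'q': array([ 1.07007585e+00,  2.64770241e-01,  1.60540390e+00, -1.01704037e-05,
        1.27370271e+00, -3.69188754e-02]), 'joint_vel': array([-0.00147591,  0.00163324,  0.00032219,  0.00095654,  0.00093422,
       -0.00198   ]), 'joint_torque': array([-1.28082531e-03, -5.15128005e+01, -3.67308497e+01, -3.42205085e-04,
        1.31091071e-02, -2.94793028e-05]), 'tool_pos': array([0.30158125, 0.60295771, 0.19523446]), 'tcp_rot': array([-0.72188323, -3.0569142 ,  0.00346255]), 'wrist_force': array([ 0.10874056,  0.71460189, -0.03406639]), 'torque': array([-0.01456586,  0.00869665, -0.02518815]), 'grip_force': 0.0, 'width': 1.0034997451520333}
scene {'mtx': array([[519.79250858,   0.        , 274.90828908],
       [  0.        , 519.79250858, 199.64944609],
       [  0.        ,   0.        ,   1.        ]]), 'origin': array([-0.29011294, -1.00691159,  0.91032237]), 'orientation': array([ 0.93512974, -0.35243125, -0.6781776 ])}
side {'mtx': array([[484.83925444,   0.        , 278.1275096 ],
       [  0.        , 484.83925444, 214.10494834],
       [  0.        ,   0.        ,   1.        ]]), 'origin': array([0.51790209, 0.85752995, 0.8079282 ]), 'orientation': array([-0.01685416,  1.40471607,  2.78514802])}
wrist {'mtx': array([[343.98013348,   0.        , 283.62928555],
       [  0.        , 343.98013348, 211.7124222 ],
       [  0.        ,   0.        ,   1.        ]]), 'T_tool_cam': array([[ 9.45388983e-05,  9.53849891e-01,  3.00283826e-01,
         7.71346549e-02],
       [ 9.99999977e-01, -3.29883291e-05, -2.10044553e-04,
        -2.47701312e-04],
       [-1.90445112e-04,  3.00283839e-01, -9.53849873e-01,
        -1.77885933e-01],
       [ 0.00000000e+00,  0.00000000e+00,  0.00000000e+00,
         1.00000000e+00]])}
```

View pics/scene0.png

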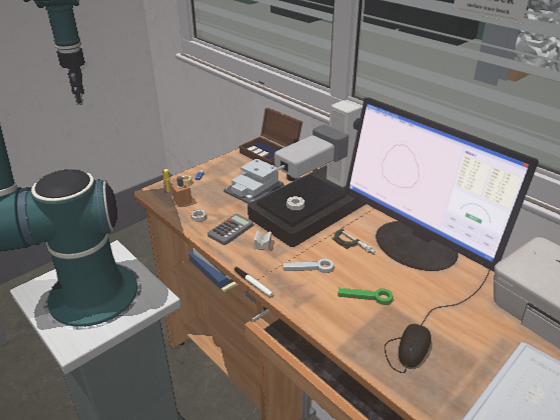

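View pics/side0.png

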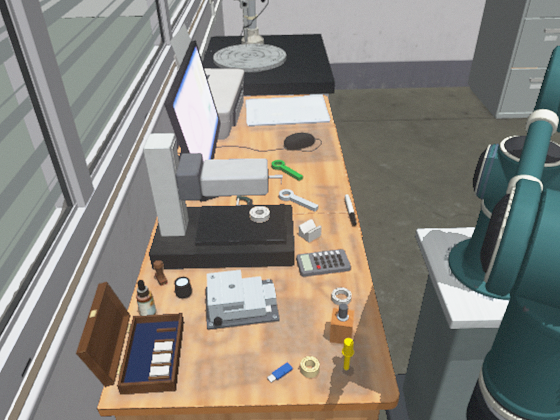

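The scene picture shows:
- Steel link at about (308,267), eye at (325,266). The look-alike at (370,295) is green, so it is not the one.
- Wooden stand with the dark-knobbed pin at (183,187). The other pin, at (166,180), is yellow, so it is not the one either.
- Fork at (255,180).
- Side view: stand (342,315), yellow pin (348,350), fork (240,297), link (298,200).

One enlarged crop sheet to confirm.

```bash
python3 - <<'E'
import cv2,numpy as np
s=cv2.imread("pics/scene0.png"); d=cv2.imread("pics/side0.png")
def c(i,x,y,w,h): return cv2.resize(i[y:y+h,x:x+w],(400,300),interpolation=cv2.INTER_CUBIC)
cv2.imwrite("pics/crops.png",np.vstack([np.hstack([c(s,150,140,140,105),c(s,260,230,140,105)]),np.hstack([c(d,190,260,100,75),c(d,300,270,120,90)])]))
from h import *
for n in("scene","side"):
    f=np.load(f"pics/{n}0.npz"); P=cloud(f["d"],f["K"],f["o"],f["Rm"])
    pts={"scene":[(283,267),(300,267),(326,259),(326,273),(262,220),(183,180),(255,180),(270,266)],"side":[(343,296),(240,297),(298,200),(330,330),(225,285),(270,330)]}[n]
    for u,v in pts: print(n,u,v,P[v,u].round(4),f["im"][v,u])
E
```

```text
scene 283 267 [ 0.4059 -0.2582  0.0111] [147 136 128]
scene 300 267 [ 0.4381 -0.2884  0.0115] [131 132 132]
scene 326 259 [ 0.5096 -0.3133  0.0129] [200 203 206]
scene 326 273 [ 0.4795 -0.3424  0.0013] [209 159 120]
scene 262 220 [ 0.4787 -0.0919  0.0367] [52 46 44]
scene 183 180 [0.4479 0.2653 0.0211] [174 159 127]
scene 255 180 [0.6072 0.0906 0.0334] [133 136 138]
scene 270 266 [ 0.3905 -0.2246  0.002 ] [194 152 121]
side 343 296 [0.3747 0.0843 0.0005] [208 165 130]
side 240 297 [0.6022 0.1381 0.0613] [221 228 233]
side 298 200 [ 0.4594 -0.2842  0.0125] [200 212 218]
side 330 330 [ 0.4139  0.1802 -0.0009] [142 103  73]
side 225 285 [0.6363 0.1031 0.063 ] [223 231 234]
side 270 330 [ 0.5409  0.1749 -0.0024] [201 166 137]
```

View pics/crops.png

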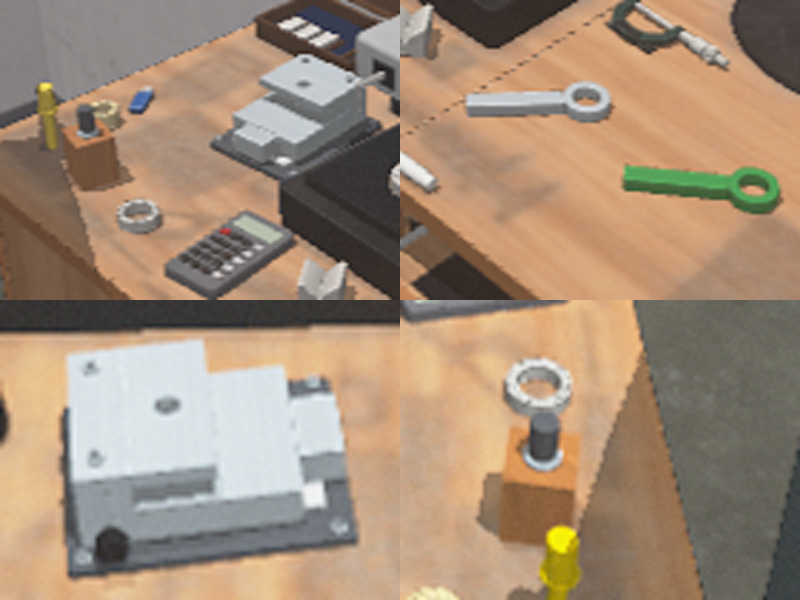

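Confirmed. The steel link, the dark-knobbed pin in the wooden stand, and the fork (throat facing the robot, upper-ear hole visible) are the right items. The green link and yellow pin are excluded. Next I measure them.

```bash
cat >> h.py <<'E'
def goal(xyz,ydir=None,s=None):
    """moves (cm,deg) to bring TCP to xyz with tool y along +-ydir (world angle, deg)"""
    s=s or bot.read_state(); T=R.from_rotvec(s["tcp_rot"]).as_matrix()
    dd=T.T@(np.array(xyz)-s["tool_pos"])*100; tw=0
    if ydir is not None:
        cur=np.degrees(np.arctan2(T[1,1],T[0,1])); tw=-((ydir-cur+90)%180-90)
    return dd.round(2),round(tw,1)
E
python3 - <<'E'
from h import *
def line(n,c,z,f):
    return np.array([onplane(f["K"],f["o"],f["Rm"],u,v,z)[:2] for u,v in c])
for n in("scene","side"):
    f=np.load(f"pics/{n}0.npz"); im,d=f["im"],f["d"]; P=cloud(d,f["K"],f["o"],f["Rm"]); hsv=cv2.cvtColor(im,cv2.COLOR_RGB2HSV)
    X,Y,Z=P[...,0],P[...,1],P[...,2]
    box=lambda x0,x1,y0,y1,z0,z1:((X>x0)&(X<x1)&(Y>y0)&(Y<y1)&(Z>z0)&(Z<z1)).astype(np.uint8)
    def big(m):
        c,_=cv2.findContours(m,cv2.RETR_EXTERNAL,cv2.CHAIN_APPROX_NONE); c=max(c,key=cv2.contourArea); return c[:,0]
    # link: unsaturated pixels near desk
    m=box(.36,.56,-.40,-.2,-.005,.022)*(hsv[...,1]<60); c=big(m); w=line(n,c,.014,f)
    (cx,cy),(a,b),t=cv2.minAreaRect((w*1000).astype(np.float32)); 
    M=cv2.fillPoly(np.zeros(m.shape,np.uint8),[c],1); v,u=np.nonzero(M); q=line(n,np.c_[u,v],.014,f); mu=q.mean(0); e=np.linalg.svd(q-mu,full_matrices=False)[2][0]; e*=np.sign(e@[.7,-.7]); s=(q-mu)@e
    print(n,"link",cx,cy,a,b,t,"axis ang",np.degrees(np.arctan2(e[1],e[0])),"tail",mu+e*s.min(),"tip",mu+e*s.max(), np.ptp(s))
    # upper ear
    m=box(.53,.75,.0,.25,.055,.075); c=big(m); w=line(n,c,.063,f); print(n,"ear",cv2.minAreaRect((w*1000).astype(np.float32)),"px",c.min(0),c.max(0), len(c))
    ap=cv2.approxPolyDP(c,4,True)[:,0]; print([ (tuple(p),tuple((onplane(f["K"],f["o"],f["Rm"],*p,.063)[:2]*1000).round(1))) for p in ap])
    # base plate (incl. everything) at z~.01
    m=box(.5,.8,-.0,.25,.004,.09)*(hsv[...,1]<70); c=big(m); print(n,"base",cv2.minAreaRect((line(n,c,.01,f)*1000).astype(np.float32)))
    # knob
    m=box(.33,.53,.12,.3,.06,.12)*(hsv[...,1]<90); v,u=np.nonzero(m); print(n,"knob",m.sum(),u.mean() if len(u) else 0,v.mean() if len(u) else 0,P[m>0].mean(0) if len(u) else 0, P[m>0].max(0) if len(u) else 0)
    if n=="side": print("hole",onplane(f["K"],f["o"],f["Rm"],231.75,286.4,.063))
E
```

```text
scene link 457.46319580078125 -298.63348388671875 54.94924545288086 130.53570556640625 47.14298629760742 axis ang -39.45094862172555 tail [ 0.40433815 -0.25911761] tip [ 0.50605578 -0.342821  ] 0.13172977310000789
scene ear ((631.87841796875, 100.43605041503906), (87.1624755859375, 105.52487182617188), 7.866415023803711) px [240 159] [275 178] 74
[((np.int32(240), np.int32(168)), (np.float64(588.9), np.float64(142.1))), ((np.int32(264), np.int32(178)), (np.float64(605.1), np.float64(43.5))), ((np.int32(275), np.int32(167)), (np.float64(675.6), np.float64(70.3))), ((np.int32(254), np.int32(159)), (np.float64(659.7), np.float64(156.3)))]
scene base ((629.2491455078125, 124.88616943359375), (226.719970703125, 186.61712646484375), 7.105750560760498)
scene knob 66 178.22727272727272 180.27272727272728 [0.38984934 0.19404659 0.07700326] [0.40276962 0.28207618 0.09183332]
side link 462.5364074707031 -279.95892333984375 53.271820068359375 142.56219482421875 43.52470016479492 axis ang -42.074541445041255 tail [ 0.40681558 -0.23587247] tip [ 0.51184778 -0.33069161] 0.14150064350758287
side ear ((635.7651977539062, 113.07321166992188), (75.19047546386719, 104.87960815429688), 7.389850616455078) px [207 270] [244 307] 135
[((np.int32(240), np.int32(270)), (np.float64(606.0), np.float64(56.9))), ((np.int32(207), np.int32(274)), (np.float64(678.9), np.float64(67.2))), ((np.int32(209), np.int32(307)), (np.float64(664.7), np.float64(165.8))), ((np.int32(244), np.int32(302)), (np.float64(593.0), np.float64(154.2)))]
side base ((606.6778564453125, 84.8401870727539), (156.63357543945312, 170.67575073242188), 7.222164154052734)
side knob 125 342.952 311.224 [0.3935314  0.1992626  0.07740444] [0.40154484 0.20704207 0.08924207]
hole [0.62137402 0.10782492 0.063     ]
```

```bash
python3 - <<'E'
from h import *
print(goal([.37,.30,.197],50),goal([.38,.0,.197],50), goal([.43,-.275,.15],50))
E
```

```text
(array([-19.67, -24.05,  -0.1 ]), np.float64(13.4)) (array([-33.99, -50.44,  -0.06]), np.float64(13.4)) (array([-50.76, -72.79,   4.68]), np.float64(13.4))
```

{"method": "step_arm", "body": {"motion": [[8.5, -19.7, -24, 0, 13.4], [8.5, -19.7, -24, 0, 13.4], [8.5, -19.7, -24, 0, 13.4], [8.5, -19.7, -24, 0, 13.4], [8.5, -19.7, -24, 0, 13.4], [8.5, -19.7, -24, 0, 13.4], [8.5, -34, -50.4, 0, 13.4], [8.5, -34, -50.4, 0, 13.4], [8.5, -34, -50.4, 0, 13.4], [8.5, -34, -50.4, 0, 13.4], [8.5, -34, -50.4, 0, 13.4], [8.5, -34, -50.4, 0, 13.4], [8.5, -50.8, -72.8, 4.7, 13.4], [8.5, -50.8, -72.8, 4.7, 13.4], [8.5, -50.8, -72.8, 4.7, 13.4], [8.5, -50.8, -72.8, 4.7, 13.4], [8.5, -50.8, -72.8, 4.7, 13.4], [8.5, -50.8, -72.8, 4.7, 13.4], [8.5, -50.8, -72.8, 4.7, 13.4], [8.5, -50.8, -72.8, 4.7, 13.4]]}}

```text
time: 2.15
tool_pos: [0.4299, -0.275, 0.1487]
tcp_rot: [-1.077, -2.949, -0.001]
wrist_force: [0.7, 0.3, -0.7]
width: 0.993
grip_force: 0.0
```

```bash
python3 - <<'E'
from h import *
im,d,K,o,Rm=cam("wrist"); save("w1.png",im); np.savez("pics/w1.npz",im=im,d=d,K=K,o=o,Rm=Rm)
P=cloud(d,K,o,Rm); hsv=cv2.cvtColor(im,cv2.COLOR_RGB2HSV)
m=((P[...,2]>-.01)&(P[...,2]<.025)&(hsv[...,1]<60)&(hsv[...,2]>90)).astype(np.uint8)
c,_=cv2.findContours(m,cv2.RETR_CCOMP,cv2.CHAIN_APPROX_NONE)
for k in c:
    if cv2.contourArea(k)<300: continue
    w=np.array([onplane(K,o,Rm,u,v,.014)[:2] for u,v in k[:,0]])*1000
    print(cv2.boundingRect(k),cv2.minAreaRect(w.astype(np.float32)),cv2.minEnclosingCircle(w.astype(np.float32)))
E
```

```text
(328, 347, 47, 31) ((625.7103881835938, -345.38092041015625), (57.40903854370117, 19.198392868041992), 86.8409194946289) ((627.0435180664062, -345.4691467285156), 28.719209671020508)
(267, 155, 43, 131) ((457.4188537597656, -294.10162353515625), (42.15347671508789, 132.28294372558594), 51.155818939208984) ((459.5049133300781, -291.52178955078125), 66.26787567138672)
(275, 254, 28, 25) ((492.7076416015625, -321.8271484375), (27.121522903442383, 26.50190544128418), 49.885379791259766) ((492.4886169433594, -321.98895263671875), 13.987930297851562)
(384, 81, 56, 32) ((436.7697448730469, -137.2188720703125), (48.845176696777344, 17.151744842529297), 38.27750778198242) ((439.0271911621094, -139.82919311523438), 24.803600311279297)
(170, 37, 82, 86) ((315.97528076171875, -262.8995056152344), (14.511415481567383, 89.31365203857422), 2.53204083442688) ((314.2979736328125, -262.92840576171875), 44.724151611328125)
(469, 0, 91, 60) ((446.9192199707031, -46.02830505371094), (76.38935852050781, 43.38547134399414), 49.90214538574219) ((437.45074462890625, -38.05570602416992), 39.31419372558594)
```

View pics/w1.png

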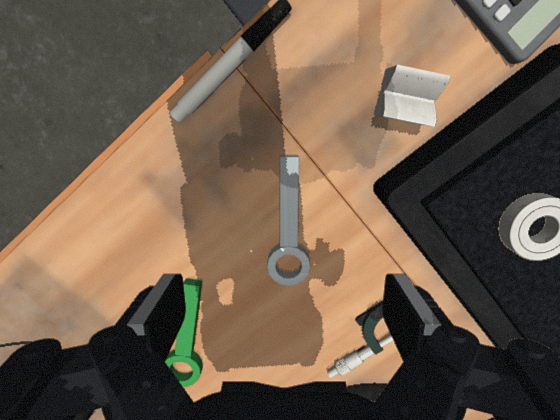

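The wrist view shows the steel link with its tail at (290,157) and eye hole at (289,266), i.e. at about (0.4925, -0.322) with axis -39°. It lies clear of the green one at (185,367). Next is the grasp.

```bash
python3 - <<'E'
from h import *
print(goal([.435,-.2754,.06],51),goal([.435,-.2754,.003],51))
for n in("scene","side"):
    f=np.load(f"pics/{n}0.npz"); P=cloud(f["d"],f["K"],f["o"],f["Rm"]).reshape(-1,3)
    for z0,z1 in((.08,.14),(.14,.2),(.2,.3)):
        q=P[(P[:,2]>z0)&(P[:,2]<z1)&(P[:,0]>.4)&(P[:,0]<.8)&(P[:,1]>-.25)&(P[:,1]<.05)]
        if len(q): print(n,z0,len(q),np.percentile(q,1,axis=0).round(3),q.max(0).round(3))
E
```

```text
(array([-0.47,  0.22,  8.9 ]), np.float64(-1.0)) (array([-0.48,  0.22, 14.6 ]), np.float64(-1.0))
scene 0.08 828 [ 0.541 -0.248  0.08 ] [ 0.78  -0.082  0.14 ]
scene 0.14 919 [ 0.514 -0.248  0.141] [ 0.79  -0.071  0.2  ]
scene 0.2 3238 [ 0.536 -0.247  0.201] [ 0.8   -0.066  0.3  ]
side 0.08 742 [ 0.543 -0.194  0.08 ] [ 0.8   -0.074  0.14 ]
side 0.14 1268 [ 0.517 -0.111  0.141] [ 0.8   -0.058  0.2  ]
side 0.2 4316 [ 0.541 -0.238  0.201] [ 0.8   -0.059  0.3  ]
```

{"method": "step_arm", "body": {"motion": [[5, -0.5, 0.2, 4.5, -1], [5, -0.5, 0.2, 9, -1], [5, -0.5, 0.2, 12, -1], [5, -0.5, 0.2, 14.2, -1], [5, -0.5, 0.2, 14.5, -1], [5, -0.5, 0.2, 14.5, -1], [1.2, -0.5, 0.2, 14.5, -1], [1.2, -0.5, 0.2, 14.5, -1], [1.2, -0.5, 0.2, 14.5, -1], [1.2, -0.5, 0.2, 14.5, -1], [1.2, -0.5, 0.2, 14.5, -1]], "force": 50}}

```text
time: 3.3
tool_pos: [0.436, -0.2766, 0.005]
tcp_rot: [1.048, 2.961, -0.0]
wrist_force: [-0.1, -0.3, -0.6]
width: 0.142
grip_force: 0.0
```

```bash
python3 - <<'E'
from h import *
print({k:bot.read_state()[k] for k in("tool_pos","width","grip_force","wrist_force")})
im,d,K,o,Rm=cam("wrist"); save("w2.png",im[100:,100:460])
E
```

```text
{'tool_pos': array([ 0.43597742, -0.27661007,  0.00504822]), 'width': 0.14179091522744824, 'grip_force': 0.0, 'wrist_force': array([-0.0891824 , -0.34770041, -0.60998286])}
```

View pics/w2.png

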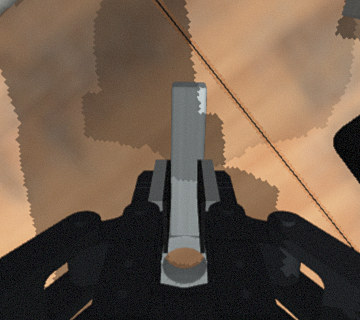

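The link lies between the pads (crop x 172–205) but they have not closed on it yet, so I'll close further.

{"method": "step_arm", "body": {"motion": [[0, 0, 0, 0.15, 0], [0, 0, 0, 0.15, 0], [0, 0, 0, 0.15, 0], [0, 0, 0, 0.15, 0], [0, 0, 0, 0.15, 0]], "force": 50}}

```text
time: 3.85
tool_pos: [0.4357, -0.2763, 0.003]
tcp_rot: [-1.048, -2.962, -0.0]
wrist_force: [0.0, 0.6, -0.8]
width: 0.002
grip_force: 0.0
```

```bash
python3 - <<'E'
from h import *
im,d,K,o,Rm=cam("wrist"); np.savez("pics/w3.npz",im=im,d=d,K=K,o=o,Rm=Rm)
im2,*_=cam("scene"); f=cv2.resize(im2[200:320,240:400],(480,360),interpolation=cv2.INTER_CUBIC)
save("w3.png",np.hstack([f[:320],im[100:,120:440]]))
P=cloud(d,K,o,Rm)
for u,v in((287,190),(287,230),(287,260),(287,290),(287,320),(287,350)): print(u,v,P[v,u].round(3),im[v,u])
E
```

```text
287 190 [ 0.409 -0.253  0.013] [109 111 110]
287 230 [ 0.425 -0.266  0.015] [110 114 114]
287 260 [ 0.427 -0.268  0.044] [60 62 58]
287 290 [ 0.427 -0.268  0.068] [18 20 20]
287 320 [ 0.434 -0.274  0.075] [31 29 31]
287 350 [ 0.444 -0.281  0.076] [29 28 27]
```

View pics/w3.png

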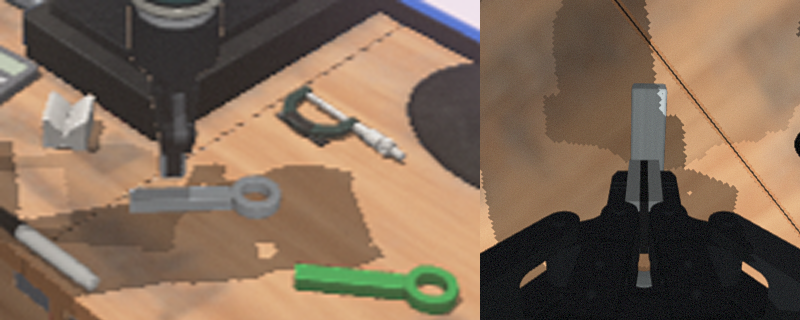

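The fingers shut above the link: the tips sit just over its top although the TCP reads 3 mm. I'll measure where the tips really are.

```bash
python3 - <<'E'
from h import *
f=np.load("pics/w3.npz"); P=cloud(f["d"],f["K"],f["o"],f["Rm"])
for u in(276,281,290,293):
  print(u,[(v,P[v,u].round(3).tolist()) for v in range(240,276,3)])
s=bot.read_state(); print(s["tool_pos"],s["q"])
E
```

```text
276 [(240, [0.425, -0.273, 0.016]), (243, [0.427, -0.275, 0.014]), (246, [0.428, -0.276, 0.015]), (249, [0.43, -0.277, 0.014]), (252, [0.431, -0.278, 0.014]), (255, [0.432, -0.279, 0.015]), (258, [0.434, -0.28, 0.014]), (261, [0.425, -0.272, 0.044]), (264, [0.425, -0.272, 0.047]), (267, [0.424, -0.272, 0.05]), (270, [0.424, -0.271, 0.054]), (273, [0.424, -0.272, 0.056])]
281 [(240, [0.427, -0.272, 0.015]), (243, [0.429, -0.273, 0.014]), (246, [0.43, -0.274, 0.015]), (249, [0.431, -0.275, 0.015]), (252, [0.433, -0.276, 0.015]), (255, [0.434, -0.277, 0.014]), (258, [0.435, -0.278, 0.015]), (261, [0.426, -0.27, 0.044]), (264, [0.426, -0.271, 0.046]), (267, [0.426, -0.27, 0.05]), (270, [0.426, -0.27, 0.053]), (273, [0.426, -0.27, 0.055])]
290 [(240, [0.43, -0.268, 0.015]), (243, [0.432, -0.269, 0.015]), (246, [0.433, -0.271, 0.013]), (249, [0.434, -0.271, 0.015]), (252, [0.435, -0.272, 0.015]), (255, [0.437, -0.273, 0.015]), (258, [0.439, -0.275, 0.014]), (261, [0.428, -0.267, 0.044]), (264, [0.429, -0.268, 0.046]), (267, [0.428, -0.267, 0.049]), (270, [0.428, -0.267, 0.052]), (273, [0.428, -0.267, 0.055])]
293 [(240, [0.432, -0.267, 0.014]), (243, [0.433, -0.268, 0.014]), (246, [0.434, -0.269, 0.015]), (249, [0.436, -0.27, 0.014]), (252, [0.437, -0.271, 0.015]), (255, [0.438, -0.272, 0.014]), (258, [0.439, -0.273, 0.015]), (261, [0.429, -0.266, 0.044]), (264, [0.429, -0.266, 0.047]), (267, [0.429, -0.266, 0.049]), (270, [0.429, -0.267, 0.052]), (273, [0.429, -0.266, 0.056])]
[ 0.43577969 -0.27636575  0.00308887] [-6.13434565e-01  1.71730722e-01  2.11058331e+00 -2.84426935e-05
  8.59225871e-01 -1.50403952e+00]
```

```bash
python3 - <<'E'
from h import *
im,d,K,o,Rm=cam("scene"); P=cloud(d,K,o,Rm)
for v in range(245,264,2): print(v,P[v,297].round(3),im[v,297])
f=np.load("pics/w1.npz"); Q=cloud(f["d"],f["K"],f["o"],f["Rm"])
m=f["d"]>0; h=Q[...,2]; 
for u in(160,405): print(u,[(v,Q[v,u].round(3).tolist()) for v in range(270,330,8)])
E
```

```text
245 [ 0.393 -0.321  0.129] [62 57 57]
247 [ 0.395 -0.319  0.121] [52 47 44]
249 [ 0.406 -0.308  0.101] [55 47 46]
251 [ 0.431 -0.283  0.066] [52 46 45]
253 [ 0.428 -0.286  0.062] [56 48 48]
255 [ 0.428 -0.286  0.056] [55 48 46]
257 [ 0.425 -0.289  0.053] [53 48 46]
259 [ 0.465 -0.25  -0.001] [164 139 119]
261 [ 0.46  -0.255 -0.002] [205 157 116]
263 [ 0.437 -0.278  0.019] [108 108 109]
160 [(270, [0.414, -0.432, 0.001]), (278, [0.39, -0.305, 0.205]), (286, [0.391, -0.304, 0.211]), (294, [0.392, -0.302, 0.217]), (302, [0.394, -0.302, 0.221]), (310, [0.395, -0.302, 0.224]), (318, [0.397, -0.303, 0.225]), (326, [0.399, -0.306, 0.225])]
405 [(270, [0.58, -0.235, 0.001]), (278, [0.452, -0.231, 0.205]), (286, [0.45, -0.233, 0.212]), (294, [0.45, -0.235, 0.216]), (302, [0.449, -0.236, 0.222]), (310, [0.45, -0.238, 0.223]), (318, [0.452, -0.239, 0.224]), (326, [0.455, -0.241, 0.224])]
```

Both cameras agree: the real fingertips stand about 40 mm behind the reported TCP, in line with the tool axis. So I'll treat tip z as TCP z + 0.040, reopen, and descend further while watching the force.

{"method": "step_arm", "body": {"motion": [[5, 0, 0, 0, 0], [5, 0, 0, 0, 0], [5, 0, 0, 0, 0], [5, 0, 0, 0, 0], [5, 0, 0, 1, 0], [5, 0, 0, 2, 0], [5, 0, 0, 3, 0], [5, 0, 0, 3.5, 0], [5, 0, 0, 3.8, 0], [5, 0, 0, 3.8, 0]]}}

```text
time: 5.0
tool_pos: [0.4352, -0.276, -0.0357]
tcp_rot: [-1.048, -2.96, -0.001]
wrist_force: [-0.1, 0.2, -0.4]
width: 0.588
grip_force: 0.0
```

{"method": "step_arm", "body": {"motion": [[1, 0, 0, 0, 0], [1, 0, 0, 0, 0], [1, 0, 0, 0, 0], [1, 0, 0, 0, 0], [1, 0, 0, 0, 0], [1, 0, 0, 0, 0]], "force": 50}}

```text
time: 5.6
tool_pos: [0.4364, -0.2767, -0.0342]
tcp_rot: [1.048, 2.96, -0.0]
wrist_force: [-0.8, 1.8, 6.0]
width: 0.194
grip_force: 52.9
```

Gripped: opening about 17 mm, grip 53 N. Now lift and carry round the front.

```bash
python3 - <<'E'
from h import *
for p,y in(([.436,-.2767,.1],51),([.40,-.17,.1],60),([.40,-.0,.1],80),([.489,.092,.1],97.5)): print(p,goal(p,y))
E
```

```text
[0.436, -0.2767, 0.1] (array([ 1.000e-02, -2.000e-02, -1.342e+01]), np.float64(0.0))
[0.4, -0.17, 0.1] (array([  9.52,   6.01, -13.43]), np.float64(-9.0))
[0.4, -0.0, 0.1] (array([ 20.22,  19.23, -13.45]), np.float64(-29.0))
[0.489, 0.092, 0.1] (array([ 19.08,  31.98, -13.44]), np.float64(-46.5))
```

{"method": "step_arm", "body": {"motion": [[1, 0, 0, -3, 0], [1, 0, 0, -7, 0], [1, 0, 0, -11, 0], [1, 0, 0, -13.4, 0], [1, 4.8, 3, -13.4, -4.5], [1, 9.5, 6, -13.4, -9], [1, 12.2, 9.4, -13.4, -14], [1, 14.9, 12.7, -13.4, -19], [1, 17.6, 16, -13.4, -24], [1, 20.2, 19.2, -13.4, -29], [1, 19.9, 22.4, -13.4, -33], [1, 19.6, 25.6, -13.4, -38], [1, 19.3, 28.8, -13.4, -43], [1, 19.1, 32, -13.4, -46.5], [1, 19.1, 32, -13.4, -46.5], [1, 19.1, 32, -13.4, -46.5]]}}

```text
time: 7.2
tool_pos: [0.4875, 0.0927, 0.0979]
tcp_rot: [0.207, -3.132, 0.001]
wrist_force: [-0.7, -0.1, -2.9]
width: 0.196
grip_force: 51.7
```

```bash
python3 - <<'E'
from h import *
s=bot.read_state(); print(s["tool_pos"],s["width"],s["grip_force"],s["wrist_force"],s["time"])
im,d,K,o,Rm=cam("wrist"); np.savez("pics/w4.npz",im=im,d=d,K=K,o=o,Rm=Rm)
im2,d2,K2,o2,R2=cam("side"); np.savez("pics/s4.npz",im=im2,d=d2,K=K2,o=o2,Rm=R2)
f=cv2.resize(im2[240:345,180:320],(560,420),interpolation=cv2.INTER_CUBIC)
save("w4.png",cv2.resize(np.vstack([np.hstack([f]),im]),(560,600))[:])
P=cloud(d2,K2,o2,R2); m=((P[...,2]>.08)&(P[...,2]<.16)&(P[...,0]>.4)&(P[...,0]<.7)&(P[...,1]>-.0)&(P[...,1]<.2)).astype(np.uint8); print(m.sum())
# hole in side view at subpixel: dark blob on ear
g=cv2.cvtColor(im2,cv2.COLOR_RGB2GRAY).astype(float)[281:292,226:238]; print(g.astype(int))
g0=cv2.cvtColor(np.load("pics/side0.npz")["im"],cv2.COLOR_RGB2GRAY).astype(float)[281:292,226:238]; w=np.clip(190-g0,0,None); v,u=np.mgrid[281:292,226:238]; uc,vc=(w*u).sum()/w.sum(),(w*v).sum()/w.sum(); print("hole px",uc,vc,onplane(K2,o2,R2,uc,vc,.062))
E
```

```text
[0.48748415 0.09271665 0.09791862] 0.19594545403930458 51.72621309757233 [-0.65603083 -0.09853748 -2.91720324] 7.2
697
[[230 230 229 229 229 229 229 230 229 230 227 227]
 [230 230 227 229 227 230 232 230 229 229 228 227]
 [231 230 230 230 229 223 227 227 228 230 227 226]
 [231 233 227 218 204 183 186 193 213 229 230 228]
 [231 232 215 155 151 160 146 133 157 218 230 228]
 [230 229 202 127 153 150 146 134 149 212 230 227]
 [231 230 216 163 146 128 138 157 191 226 231 228]
 [230 230 231 217 194 182 193 216 226 230 230 228]
 [230 231 231 231 233 234 233 232 229 229 229 227]
 [230 230 230 229 230 229 228 230 229 229 229 229]
 [231 231 231 228 229 229 229 230 228 228 229 228]]
hole px 231.3919239904988 285.97980997624705 [0.62236786 0.10551695 0.062     ]
```

View pics/w4.png

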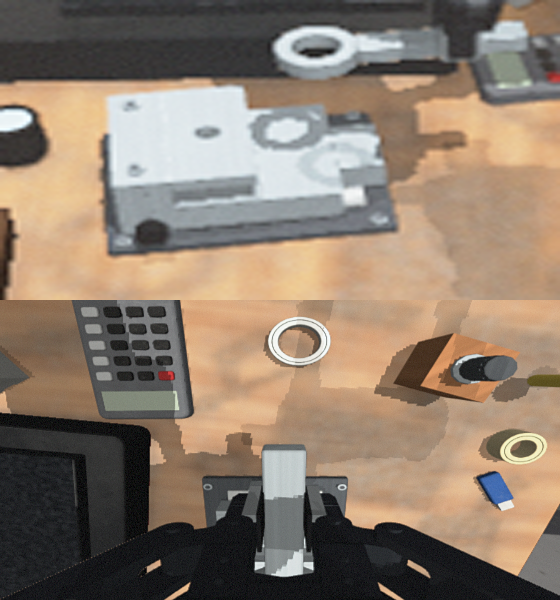

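The held link (side crop, eye at (315,50)) is straight and in line, just ahead of the throat. In the wrist view the link sits centred between the pads. Lower it toward the bed.

{"method": "step_arm", "body": {"motion": [[1, -0.5, -0.2, 3, 0], [1, -0.5, -0.2, 6, 0], [1, -0.5, -0.2, 8, 0], [1, -0.5, -0.2, 8.6, 0], [1, -0.5, -0.2, 8.9, 0], [1, -0.5, -0.2, 8.9, 0]]}}

```text
time: 7.9
tool_pos: [0.494, 0.0909, 0.0107]
tcp_rot: [-0.205, 3.134, -0.0]
wrist_force: [-0.1, 0.1, -1.7]
width: 0.194
grip_force: 51.7
```

{"method": "step_arm", "body": {"motion": [[1, 0, 0, 0.1, 0], [1, 0, 0, 0.2, 0], [1, 0, 0, 0.3, 0], [1, 0, 0, 0.3, 0]]}}

```text
time: 8.3
tool_pos: [0.4939, 0.0913, 0.0074]
tcp_rot: [-0.206, 3.134, 0.0]
wrist_force: [-0.3, 0.1, -1.6]
width: 0.188
grip_force: 51.7
```

{"method": "step_arm", "body": {"motion": [[1, 0, 0, 0.1, 0], [1, 0, 0, 0.2, 0], [1, 0, 0, 0.25, 0], [1, 0, 0, 0.3, 0], [1, 0, 0, 0.3, 0]]}}

```text
time: 8.8
tool_pos: [0.4936, 0.0912, 0.0039]
tcp_rot: [0.206, -3.135, 0.0]
wrist_force: [-0.5, 0.5, -2.4]
width: 0.196
grip_force: 51.7
```

{"method": "step_arm", "body": {"motion": [[1, 0, 0, 0.05, 0], [1, 0, 0, 0.1, 0], [1, 0, 0, 0.15, 0], [1, 0, 0, 0.15, 0]]}}

```text
time: 9.2
tool_pos: [0.4936, 0.0912, 0.0025]
tcp_rot: [0.206, -3.135, 0.0]
wrist_force: [0.4, 0.3, -2.7]
width: 0.198
grip_force: 51.7
```

{"method": "step_arm", "body": {"motion": [[1, 0, 0, 0.05, 0], [1, 0, 0, 0.1, 0], [1, 0, 0, 0.1, 0]]}}

```text
time: 9.5
tool_pos: [0.4938, 0.0912, 0.0018]
tcp_rot: [0.206, -3.135, 0.0]
wrist_force: [-1.7, -0.6, -0.9]
width: 0.194
grip_force: 51.9
```

Contact with the bed has begun: the z force fell from -2.7 to -0.9 N. Slide the eye forward under the upper ear.

{"method": "step_arm", "body": {"motion": [[1, -0.6, 0, 0, 0], [1, -1.2, 0, 0, 0], [1, -1.8, 0, 0, 0], [1, -2.4, 0, 0, 0], [1, -3, 0, 0, 0], [1, -3.6, 0, 0, 0], [1, -3.6, 0, 0, 0]]}}

```text
time: 10.2
tool_pos: [0.5311, 0.0962, 0.0018]
tcp_rot: [-0.206, 3.133, 0.0]
wrist_force: [0.0, 0.4, -1.7]
width: 0.195
grip_force: 51.8
```

{"method": "step_arm", "body": {"motion": [[1, -0.3, 0, 0, 0], [1, -0.6, 0, 0, 0], [1, -0.9, 0, 0, 0], [1, -0.9, 0, 0, 0]]}}

```text
time: 10.6
tool_pos: [0.5384, 0.0972, 0.0017]
tcp_rot: [0.206, -3.135, 0.0]
wrist_force: [-3.4, -0.7, 4.7]
width: 0.195
grip_force: 52.8
```

Light contact (4.7 N). Release, rise, back off behind the tail, shut the fingers and lower.

{"method": "step_arm", "body": {"motion": [[4, 0, 0, 0, 0], [4, 0, 0, 0, 0], [4, 0, 0, 0, 0], [4, 0, 0, -2, 0], [4, 0, 0, -5, 0], [0, 3, 0, -6, 0], [0, 6.2, 0, -6, 0], [0, 6.2, 0, -6, 0], [0, 6.2, 0, -6, 0], [0, 6.2, 0, -6, 0], [0, 6.2, 0, -3, 0], [0, 6.2, 0, -0.5, 0], [0, 6.2, 0, 0.3, 0], [0, 6.2, 0, 0.3, 0]]}}

```text
time: 12.0
tool_pos: [0.4761, 0.0889, -0.0029]
tcp_rot: [0.206, -3.132, 0.0]
wrist_force: [0.2, 0.4, -0.3]
width: 0.0
grip_force: 0.0
```

```bash
python3 - <<'E'
from h import *
s=bot.read_state(); print(s["tool_pos"],s["width"],s["wrist_force"],s["time"])
im2,d2,K2,o2,R2=cam("side"); im,d,K,o,Rm=cam("wrist"); P=cloud(d,K,o,Rm)
f=cv2.resize(im2[230:345,180:333],(560,420),interpolation=cv2.INTER_CUBIC)
save("w5.png",cv2.resize(np.vstack([f,im]),(560,600)))
E
```

```text
[ 0.47609122  0.08890076 -0.00285279] 0.0002945549508944614 [ 0.15236905  0.43456303 -0.3285611 ] 12.0
```

View pics/w5.png

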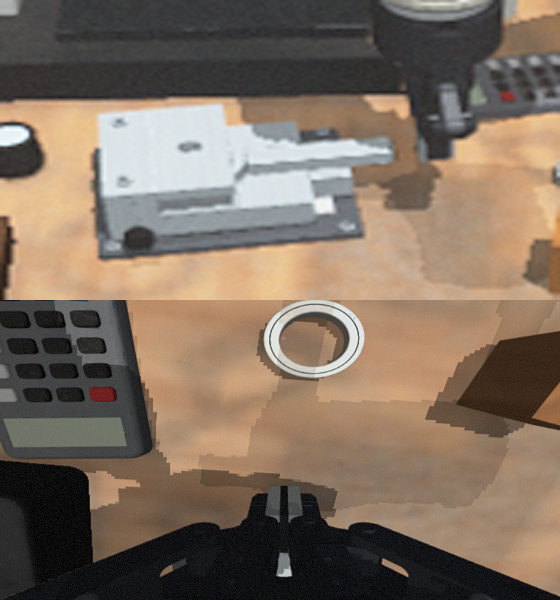

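The link lies flat on the bed, partly in the throat, and the shut fingers stand behind its tail (side crop: tail (390,150), tips (437,157)). Push.

{"method": "step_arm", "body": {"motion": [[0, -0.4, 0, 0, 0], [0, -0.8, 0, 0, 0], [0, -1.2, 0, 0, 0], [0, -1.5, 0, 0, 0], [0, -1.8, 0, 0, 0], [0, -2, 0, 0, 0], [0, -2, 0, 0, 0]]}}

```text
time: 12.8
tool_pos: [0.4969, 0.0917, -0.0016]
tcp_rot: [-0.206, 3.135, 0.0]
wrist_force: [-0.7, 0.9, 1.6]
width: -0.0
grip_force: 0.6
```

{"method": "step_arm", "body": {"motion": [[0, -0.1, 0, 0, 0], [0, -0.2, 0, 0, 0], [0, -0.3, 0, 0, 0], [0, -0.3, 0, 0, 0]]}}

```text
time: 13.2
tool_pos: [0.5002, 0.0921, -0.0015]
tcp_rot: [-0.206, 3.134, 0.0]
wrist_force: [-0.1, -0.5, -0.8]
width: 0.003
grip_force: 0.2
```

{"method": "step_arm", "body": {"motion": [[0, -0.1, 0, 0, 0], [0, -0.2, 0, 0, 0], [0, -0.3, 0, 0, 0], [0, -0.3, 0, 0, 0]]}}

```text
time: 13.6
tool_pos: [0.5029, 0.0924, -0.0014]
tcp_rot: [-0.206, 3.134, 0.0]
wrist_force: [-1.2, 0.8, 0.4]
width: -0.001
grip_force: 0.7
```

{"method": "step_arm", "body": {"motion": [[0, -0.1, 0, 0, 0], [0, -0.2, 0, 0, 0], [0, -0.3, 0, 0, 0], [0, -0.3, 0, 0, 0]]}}

```text
time: 14.0
tool_pos: [0.5027, 0.0925, -0.0018]
tcp_rot: [0.206, -3.129, 0.001]
wrist_force: [-10.3, -1.5, 7.3]
width: 0.001
grip_force: 4.8
```

{"method": "step_arm", "body": {"motion": [[0, -0.1, 0, 0, 0], [0, -0.2, 0, 0, 0], [0, -0.2, 0, 0, 0]]}}

```text
time: 14.3
tool_pos: [0.5025, 0.0924, -0.0021]
tcp_rot: [0.206, -3.125, 0.001]
wrist_force: [-13.3, -1.8, 11.3]
width: 0.001
grip_force: 7.2
```

The push has grown stiff (13 N with no advance) at the expected place, so the eye is home. Back off, rise, and look down on the fork's hole from above with the wrist camera.

{"method": "step_arm", "body": {"motion": [[0, 1, 0, 0, 0], [0, 3, 0, 0, 0], [0, 4, 0, -3, 0], [0, 4, 0, -8, 0], [0, 3, 0, -12, 0], [0, -2, 0, -15, 0], [0, -7, 0, -16, 0], [0, -12, 0, -16, 0], [0, -12, 0, -16, 0], [0, -12, 0, -16, 0]]}}

```text
time: 15.3
tool_pos: [0.6283, 0.109, 0.1581]
tcp_rot: [-0.206, 3.134, 0.0]
wrist_force: [-0.6, -0.6, -1.1]
width: 0.003
grip_force: 0.0
```

```bash
python3 - <<'E'
from h import *
s=bot.read_state(); print(s["tool_pos"],s["wrist_force"],s["time"])
im,d,K,o,Rm=cam("wrist"); np.savez("pics/w6.npz",im=im,d=d,K=K,o=o,Rm=Rm)
save("w6.png",im)
P=cloud(d,K,o,Rm); X,Y,Z=P[...,0],P[...,1],P[...,2]
m=((Z>.057)&(Z<.07)&(abs(X-.64)<.09)&(abs(Y-.11)<.09)).astype(np.uint8)
c,h=cv2.findContours(m,cv2.RETR_CCOMP,cv2.CHAIN_APPROX_NONE)
for k in c:
    if cv2.contourArea(k)<40: continue
    w=np.array([onplane(K,o,Rm,u,v,.063)[:2] for u,v in k[:,0]])*1000
    print(cv2.boundingRect(k),cv2.minAreaRect(w.astype(np.float32)),cv2.minEnclosingCircle(w.astype(np.float32)),w.mean(0))
E
```

```text
[0.62827131 0.10895257 0.15808382] [-0.5867129  -0.61346887 -1.1189069 ] 15.3
(219, 164, 121, 89) ((635.8180541992188, 106.3318099975586), (76.3852767944336, 96.31192779541016), 7.520902156829834) ((636.1953125, 106.31790924072266), 60.96902084350586) [634.67008591 106.07140229]
(270, 184, 19, 17) ((620.7628173828125, 104.58763885498047), (13.504785537719727, 13.527636528015137), 51.86553192138672) ((620.7882080078125, 104.2680892944336), 7.471664905548096) [620.72392677 104.55988635]
```

View pics/w6.png

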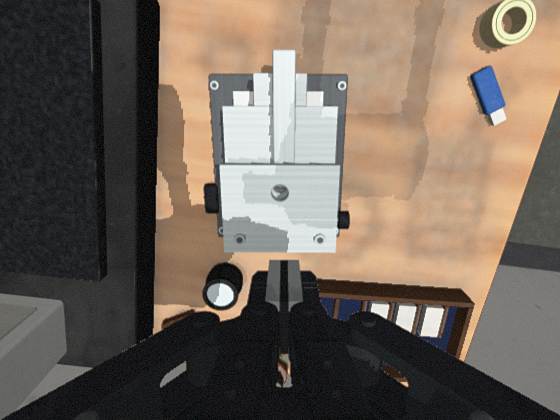

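The wrist view shows the upper ear with its hole at (280,192), the shank running to the tail at (284,50), and the fingers clear below. Hole is at about (0.621, 0.1045), yaw 7.5°. I'll check the link's seating by its tail and shank edges, and measure the pin.

```bash
python3 - <<'E'
from h import *
f=np.load("pics/w6.npz"); im,d,K,o,Rm=[f[k] for k in("im","d","K","o","Rm")]
P=cloud(d,K,o,Rm); H=np.array([.621,.1045]); a=np.radians(7.52); u=np.array([np.cos(a),np.sin(a)]); n=np.array([-u[1],u[0]])
q=P[...,:2]-H; t=q@u; w=q@n; Z=P[...,2]
m=((Z>.044)&(Z<.056)&(t>-.13)&(t<-.035)&(abs(w)<.03)).astype(np.uint8)
c,_=cv2.findContours(m,cv2.RETR_EXTERNAL,cv2.CHAIN_APPROX_NONE); k=max(c,key=cv2.contourArea)[:,0]
xy=np.array([onplane(K,o,Rm,*p,.050)[:2] for p in k])-H; T=xy@u*1e3; W=xy@n*1e3
print("tail t",T.min(),np.percentile(T,[2,5]))
for lo in range(-110,-30,15):
    s=(T>lo)&(T<lo+15)&(T>-107); 
    if s.any(): print(lo,W[s].min().round(1),W[s].max().round(1),((W[s][W[s]>np.median(W[s])].mean()+W[s][W[s]<=np.median(W[s])].mean())/2).round(2))
# pin knob from side view 0
for nme in("side","scene"):
    f=np.load(f"pics/{nme}0.npz"); im,d,K,o,Rm=[f[k] for k in("im","d","K","o","Rm")]; P=cloud(d,K,o,Rm); X,Y,Z=np.moveaxis(P,-1,0)
    m=(abs(X-.395)<.04)&(abs(Y-.2)<.03)&(Z>.064)&(Z<.11)&(im.max(-1)<110); v,uu=np.nonzero(m); print(nme,m.sum(),uu.min(),uu.max(),v.min(),v.max(),onplane(K,o,Rm,(uu.min()+uu.max())/2,(v.min()+v.max())/2,.074))
f=np.load("pics/w4.npz"); im,d,K,o,Rm=[f[k] for k in("im","d","K","o","Rm")]; P=cloud(d,K,o,Rm); X,Y,Z=np.moveaxis(P,-1,0)
m=((abs(X-.395)<.05)&(abs(Y-.2)<.05)&(Z>.08)&(Z<.11)).astype(np.uint8);c,_=cv2.findContours(m,cv2.RETR_EXTERNAL,cv2.CHAIN_APPROX_NONE)
for k in c:
  if len(k)>8: print("w4 top",cv2.boundingRect(k),np.median(Z[m>0]),cv2.minEnclosingCircle((np.array([onplane(K,o,Rm,*p,np.median(Z[m>0]))[:2] for p in k[:,0]])*1e3).astype(np.float32)))
E
```

```text
tail t -107.98157919635291 [-107.98123077 -107.98070812]
-110 -5.5 12.3 3.4
-95 -5.5 12.4 3.6
-80 -5.0 11.8 3.4
-65 -5.1 11.9 3.38
-50 -5.2 12.0 3.4
side 68 339 346 307 317 [0.39409279 0.19817937 0.074     ]
scene 45 177 182 177 185 [0.39283825 0.19200154 0.074     ]
w4 top (474, 77, 43, 37) 0.08819250083555588 ((392.13726806640625, 190.5833282470703), 11.044740676879883)
```

The link is straight and its tail agrees with home: t of -108 mm against a nominal -110 ±2, lateral +3.4 mm, within 5. Now go above the pin.

```bash
python3 - <<'E'
from h import *
print(goal([.395,.193,.17]))
f=np.load("pics/side0.npz"); im,d,K,o,Rm=[f[k] for k in("im","d","K","o","Rm")]; P=cloud(d,K,o,Rm); X,Y,Z=np.moveaxis(P,-1,0)
h=cv2.cvtColor(im,cv2.COLOR_RGB2HSV); m=(h[...,0]>25)&(h[...,0]<35)&(h[...,1]>200)&(abs(X-.4)<.1)&(abs(Y-.25)<.1); print("yellow",m.sum(),np.median(P[m],0),P[m].max(0))
E
```

```text
(array([21.84, 11.38, -1.2 ]), 0)
yellow 196 [0.39382545 0.28045508 0.05858977] [0.40343151 0.28775173 0.08134219]
```

{"method": "step_arm", "body": {"motion": [[4, 5, 2.6, -1.2, 0], [4, 9, 4.7, -1.2, 0], [4, 13, 6.8, -1.2, 0], [4, 17, 8.9, -1.2, 0], [4, 21, 11, -1.2, 0], [4, 21.8, 11.4, -1.2, 0], [4, 21.8, 11.4, -1.2, 0], [4, 21.8, 11.4, -1.2, 0]]}}

```text
time: 16.15
tool_pos: [0.3958, 0.193, 0.1709]
tcp_rot: [-0.207, 3.133, 0.0]
wrist_force: [0.9, -0.7, 0.7]
width: 0.465
grip_force: 0.0
```

```bash
python3 - <<'E'
from h import *
s=bot.read_state(); print(s["tool_pos"],s["width"],s["time"])
im,d,K,o,Rm=cam("wrist"); np.savez("pics/w7.npz",im=im,d=d,K=K,o=o,Rm=Rm)
P=cloud(d,K,o,Rm); X,Y,Z=np.moveaxis(P,-1,0)
def circ(m,z,t):
  c,_=cv2.findContours(m.astype(np.uint8),cv2.RETR_EXTERNAL,cv2.CHAIN_APPROX_NONE)
  for k in c:
    if cv2.contourArea(k)>60: w=(np.array([onplane(K,o,Rm,*p,z)[:2] for p in k[:,0]])*1e3).astype(np.float32); print(t,cv2.boundingRect(k),cv2.minEnclosingCircle(w),cv2.minAreaRect(w))
near=(abs(X-.395)<.06)&(abs(Y-.195)<.05)
circ(near&(Z>.084)&(Z<.096),.088,"knob top"); circ(near&(Z>.05)&(Z<.1),.058,"stand+pin"); circ(near&(Z>.052)&(Z<.0585),.056,"stand top")
m=near&(Z>.084)&(Z<.096); print(np.median(Z[m]),P[m].mean(0))
E
```

```text
[0.39576205 0.19296516 0.17085063] 0.4649028799752411 16.15
knob top (274, 189, 23, 23) ((391.3751220703125, 192.89305114746094), 9.308794021606445) ((391.27459716796875, 192.72003173828125), (18.219711303710938, 17.02601432800293), 51.890830993652344)
stand+pin (253, 159, 64, 63) ((391.3246765136719, 192.88613891601562), 30.687116622924805) ((391.2613830566406, 193.28155517578125), (43.75961685180664, 44.86621856689453), 78.38568115234375)
stand top (253, 159, 64, 63) ((391.88629150390625, 192.94288635253906), 30.852336883544922) ((391.9547424316406, 193.33143615722656), (44.04829788208008, 44.775611877441406), 78.45266723632812)
0.08838186499745404 [0.39129862 0.1930208  0.08827535]
```

The pin's knob is at (0.3913, 0.1929), top at 0.088. Descend and grip.

{"method": "step_arm", "body": {"motion": [[4, 0.4, 0.05, 4, 0], [4, 0.4, 0.05, 8, 0], [4, 0.4, 0.05, 11, 0], [4, 0.4, 0.05, 13.5, 0], [4, 0.4, 0.05, 14.8, 0], [4, 0.4, 0.05, 14.8, 0], [4, 0.4, 0.05, 14.8, 0]]}}

```text
time: 16.9
tool_pos: [0.3927, 0.1931, 0.0228]
tcp_rot: [-0.205, 3.134, 0.0]
wrist_force: [0.6, -0.6, 0.4]
width: 0.473
grip_force: 0.0
```

{"method": "step_arm", "body": {"motion": [[1, 0, 0, 0, 0], [1, 0, 0, 0, 0], [1, 0, 0, 0, 0], [1, 0, 0, 0, 0], [1, 0, 0, 0, 0]], "force": 60}}

```text
time: 17.4
tool_pos: [0.3949, 0.1936, 0.0259]
tcp_rot: [-0.208, 3.129, 0.0]
wrist_force: [-0.4, -5.1, 15.2]
width: 0.18
grip_force: 87.3
```

{"method": "step_arm", "body": {"motion": [[1, 0, 0, -0.3, 0], [1, 0, 0, -0.6, 0], [1, 0, 0, -2, 0], [1, 0, 0, -5, 0], [1, 0, 0, -9, 0], [1, 0, 0, -12, 0], [1, 0, 0, -12, 0], [1, 0, 0, -12, 0]]}}

```text
time: 18.2
tool_pos: [0.3916, 0.1935, 0.1428]
tcp_rot: [-0.206, 3.134, 0.001]
wrist_force: [-0.7, -0.1, -1.6]
width: 0.185
grip_force: 86.6
```

```bash
python3 - <<'E'
from h import *
s=bot.read_state(); print(s["tool_pos"],s["tcp_rot"],s["width"],s["grip_force"],s["wrist_force"],s["time"])
T=R.from_rotvec(s["tcp_rot"]).as_matrix()
out=[]
for n in("side","scene","wrist"):
    im,d,K,o,Rm=cam(n); np.savez(f"pics/p_{n}.npz",im=im,d=d,K=K,o=o,Rm=Rm)
    p=np.array(s["tool_pos"])+[0,0,.0]; q=Rm.T@(p-o); uv=(int(K[0,2]+K[0,0]*q[0]/-q[2]),int(K[1,2]-K[1,1]*q[1]/-q[2])); print(n,uv)
    r=30 if n!="wrist" else 80; u,v=uv; v=min(v,420-r) ; c=im[max(v-r,0):v+r,u-r:u+r]; out.append(cv2.resize(c,(266,266),interpolation=cv2.INTER_CUBIC))
    P=cloud(d,K,o,Rm); m=(np.hypot(P[...,0]-p[0],P[...,1]-p[1])<.02)&(P[...,2]<p[2]+.035)&(P[...,2]>.06)
    for z in np.arange(.06,.2,.006):
        mm=m&(abs(P[...,2]-z)<.003)
        if mm.sum()>2: print(n,round(z,3),mm.sum(),P[mm].mean(0).round(4))
save("p.png",np.hstack(out))
E
```

```text
[0.39157786 0.19345199 0.14283571] [-2.06275928e-01  3.13375959e+00  9.39082186e-04] 0.1847738768468649 86.57804936170578 [-0.67660183 -0.13547286 -1.60789842] 18.2
side (345, 285)
side 0.126 11 [0.3925 0.2005 0.1266]
side 0.132 14 [0.3919 0.2008 0.1325]
side 0.138 12 [0.391  0.2002 0.1379]
side 0.144 17 [0.3921 0.2001 0.1439]
side 0.15 15 [0.3914 0.1997 0.1505]
side 0.156 13 [0.3921 0.2002 0.1568]
side 0.162 13 [0.3922 0.1996 0.1619]
side 0.174 14 [0.396  0.2009 0.1745]
scene (176, 161)
scene 0.126 6 [0.3893 0.1915 0.1262]
scene 0.132 6 [0.3891 0.1899 0.1327]
scene 0.138 9 [0.3888 0.1896 0.1379]
scene 0.144 6 [0.3871 0.1926 0.1438]
scene 0.15 9 [0.3881 0.1887 0.151 ]
scene 0.156 5 [0.3892 0.1909 0.1561]
scene 0.162 7 [0.3884 0.1886 0.1622]
scene 0.168 5 [0.3858 0.1865 0.1679]
scene 0.174 11 [0.3847 0.188  0.1755]
wrist (284, 251)
wrist 0.126 42 [0.3849 0.1939 0.1271]
wrist 0.132 73 [0.3849 0.1934 0.1321]
wrist 0.138 76 [0.3847 0.1936 0.1382]
wrist 0.144 86 [0.3848 0.1933 0.1442]
wrist 0.15 84 [0.3845 0.1933 0.1501]
wrist 0.156 60 [0.384  0.1929 0.1554]
wrist 0.174 389 [0.3801 0.1914 0.1749]
wrist 0.18 25 [0.3814 0.1921 0.1774]
```

View pics/p.png

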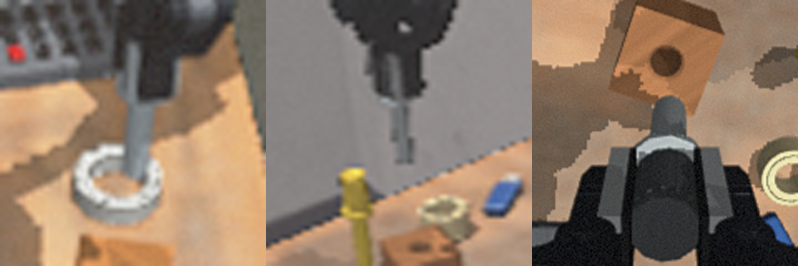

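The pin hangs upright and straight in the fingers, and the stand hole is empty behind it. I'll fit its shank axis from the wrist depth and compute the move over the hole.

```bash
python3 - <<'E'
from h import *
from scipy.optimize import least_squares
s=bot.read_state(); p=np.array(s["tool_pos"])
for n in("wrist","side","scene"):
    f=np.load(f"pics/p_{n}.npz"); d,K,o,Rm=[f[k] for k in("d","K","o","Rm")]; P=cloud(d,K,o,Rm)
    m=(np.hypot(P[...,0]-p[0],P[...,1]-p[1])<.016)&(P[...,2]>.127)&(P[...,2]<.16); q=P[m]
    r=least_squares(lambda c:np.hypot(q[:,0]-c[0]-c[2]*(q[:,2]-.14),q[:,1]-c[1]-c[3]*(q[:,2]-.14))-.006,[p[0],p[1],0,0],loss="soft_l1",f_scale=.001)
    w=(np.hypot(P[...,0]-p[0],P[...,1]-p[1])<.016)&(P[...,2]>.09)&(P[...,2]<.2); print(n,m.sum(),r.x.round(4),"zmin",np.sort(P[...,2][w])[:4].round(4))
f=np.load("pics/p_wrist.npz"); 
print("TCP",p); print(goal([.621,.1045,.17]))
E
```

```text
wrist 405 [ 0.3895  0.1939 -0.0071 -0.0227] zmin [0.1248 0.1252 0.1252 0.1253]
side 79 [ 0.3924  0.2057  0.0733 -0.0406] zmin [0.1245 0.1246 0.1252 0.1254]
scene 38 [ 0.3904  0.194  -0.0625 -0.0214] zmin [0.1232 0.1233 0.1266 0.1273]
TCP [0.38986715 0.19263442 0.14056516]
(array([-21.75, -11.77,  -3.01]), 0)
```

{"method": "step_arm", "body": {"motion": [[1, -3, -1.6, -2, 0], [1, -7, -3.8, -2, 0], [1, -11, -6, -2, 0], [1, -15, -8.1, -2, 0], [1, -19, -10.3, -2, 0], [1, -21.8, -11.8, -2, 0], [1, -21.8, -11.8, 0, 0], [1, -21.8, -11.8, 2, 0], [1, -21.8, -11.8, 3, 0], [1, -21.8, -11.8, 3, 0], [1, -21.8, -11.8, 3, 0], [1, -21.8, -11.8, 3, 0]]}}

```text
time: 19.55
tool_pos: [0.6237, 0.1051, 0.1137]
tcp_rot: [-0.207, 3.133, 0.0]
wrist_force: [-0.3, -0.1, -0.4]
width: 0.179
grip_force: 86.6
```

```bash
cat > look.py <<'E'
from h import *
from scipy.optimize import least_squares
# the state reading is noisy: measure all in the tool frame, no pose needed
c=bot.calibration("wrist"); T=np.array(c["T_tool_cam"]); K=np.array(c["mtx"])
for i in range(3):
    s=bot.read_state(); im,d=bot.read_camera("wrist"); P=cloud(d,K,T[:3,3],T[:3,:3]); X,Y,Z=np.moveaxis(P,-1,0)
    top=s["tool_pos"][2]-.063
    m=(np.hypot(X,Y)<.018)&(Z<.014)&(Z>-.014); q=P[m]
    r=least_squares(lambda c:np.hypot(q[:,0]-c[0],q[:,1]-c[1])-.006,[0,0],loss="soft_l1",f_scale=.001)
    e=(abs(Z-top)<.006)&(np.hypot(X,Y)<.1); zt=np.median(Z[e]); cs,h=cv2.findContours((abs(Z-zt)<.004).astype(np.uint8),cv2.RETR_CCOMP,cv2.CHAIN_APPROX_NONE)
    def pl(k): 
        return np.array([T[:3,3]+ray(K,T[:3,:3],*p)*((zt-T[2,3])/ray(K,T[:3,:3],*p)[2]) for p in k[:,0]])[:,:2]*1e3
    print("tcp",s["tool_pos"].round(4),"pin xy mm",(r.x*1e3).round(2),"tipz",np.percentile(q[:,2],99).round(4),"ear z",zt.round(4))
    for k,hh in zip(cs,h[0]):
        if cv2.contourArea(k)>100 and (hh[3]>=0 or cv2.contourArea(k)>3000):
            w=pl(k).astype(np.float32); print("  ",cv2.boundingRect(k),cv2.minEnclosingCircle(w),cv2.minAreaRect(w))
np.savez("pics/look.npz",im=im,d=d)
E
python3 look.py
```

```text
tcp [0.6237 0.1051 0.1137] pin xy mm [0.43 1.19] tipz 0.0137 ear z 0.0502
   (213, 182, 141, 102) ((-12.206425666809082, -0.3164710998535156), 60.80535888671875) ((-11.785106658935547, -0.3856010437011719), (76.04840087890625, 96.3431625366211), 0.5481102466583252)
   (273, 206, 21, 19) ((2.788599967956543, -0.40073543787002563), 7.352599143981934) ((2.9319796562194824, -0.40259647369384766), (13.969461441040039, 13.197667121887207), 89.99700164794922)
tcp [0.6239 0.1052 0.114 ] pin xy mm [0.41 1.2 ] tipz 0.0135 ear z 0.0505
   (213, 182, 141, 101) ((-11.967838287353516, -0.42546048760414124), 60.63667297363281) ((-11.558525085449219, -0.36211395263671875), (96.1670150756836, 75.9259262084961), 89.99909210205078)
   (273, 205, 21, 20) ((3.3547327518463135, -0.338791161775589), 7.319255352020264) ((3.1847612857818604, -0.4078826904296875), (13.679732322692871, 13.729921340942383), 46.08669662475586)
tcp [0.6239 0.1051 0.1141] pin xy mm [0.41 1.17] tipz 0.0135 ear z 0.0505
   (213, 182, 141, 101) ((-11.995386123657227, -0.42559343576431274), 60.6554069519043) ((-11.586004257202148, -0.3387107849121094), (96.14969635009766, 75.94924926757812), 89.99909210205078)
   (273, 205, 21, 20) ((3.168240785598755, -0.28730523586273193), 7.329954147338867) ((3.166283369064331, -0.40345191955566406), (13.671304702758789, 13.734161376953125), 46.0866813659668)
```

{"method": "step_arm", "body": {"motion": [[1, 0.25, -0.15, 1, 0], [1, 0.25, -0.15, 2, 0], [1, 0.25, -0.15, 2, 0], [1, 0.25, -0.15, 2, 0], [1, 0.25, -0.15, 2, 0]]}}

```text
time: 20.2
tool_pos: [0.6209, 0.103, 0.0925]
tcp_rot: [0.206, -3.135, -0.0]
wrist_force: [-0.4, 0.5, -0.5]
width: 0.181
grip_force: 86.6
```

```bash
python3 look.py; python3 - <<'E'
from h import *
f=np.load("pics/look.npz"); d=f["d"]; c=bot.calibration("wrist"); T=np.array(c["T_tool_cam"]); K=np.array(c["mtx"])
P=cloud(d,K,T[:3,3],T[:3,:3])
for z0 in(-.016,-.010,-.004,.002,.008):
    m=(np.hypot(P[...,0],P[...,1])<.018)&(abs(P[...,2]-z0)<.0025); q=P[m]*1e3; print(z0,m.sum(),"y",q[:,1].min().round(2),q[:,1].max().round(2),"xmax",np.percentile(q[:,0],95).round(2))
E
```

```text
tcp [0.6209 0.103  0.0925] pin xy mm [0.42 1.17] tipz 0.0136 ear z 0.029
   (209, 195, 155, 108) ((-15.39791488647461, 1.3260133266448975), 60.782470703125) ((-15.017948150634766, 1.3730735778808594), (96.16073608398438, 75.93889617919922), 89.99967956542969)
tcp [0.6211 0.103  0.0928] pin xy mm [0.41 1.18] tipz 0.0135 ear z 0.0292
   (209, 194, 154, 109) ((-15.382816314697266, 1.433979868888855), 60.861000061035156) ((-14.697967529296875, 1.3639640808105469), (76.69509887695312, 95.99694061279297), 0.16171059012413025)
tcp [0.6211 0.103  0.0929] pin xy mm [0.43 1.18] tipz 0.0133 ear z 0.0294
   (209, 194, 155, 109) ((-15.35004711151123, 1.5120282173156738), 60.90398025512695) ((-14.754150390625, 1.3450355529785156), (76.73880767822266, 96.00048828125), 0.18108651041984558)
-0.016 44 y -3.41 5.39 xmax 6.79
-0.01 70 y -4.6 6.67 xmax 6.76
-0.004 74 y -4.75 6.86 xmax 6.64
0.002 64 y -4.3 7.09 xmax 6.6
0.008 60 y -4.43 7.32 xmax 6.45
```

Pin and hole now agree within about 0.7 mm. Nudge the last 0.5 mm and go down, feeling.

{"method": "step_arm", "body": {"motion": [[1, -0.05, 0, 0.4, 0], [1, -0.05, 0, 0.8, 0], [1, -0.05, 0, 1.0, 0], [1, -0.05, 0, 1.2, 0], [1, -0.05, 0, 1.3, 0], [1, -0.05, 0, 1.4, 0], [1, -0.05, 0, 1.4, 0]]}}

```text
time: 21.05
tool_pos: [0.6212, 0.103, 0.0785]
tcp_rot: [0.206, -3.135, 0.0]
wrist_force: [0.2, -0.1, -0.1]
width: 0.177
grip_force: 86.6
```

{"method": "step_arm", "body": {"motion": [[1, 0, 0, 0.1, 0], [1, 0, 0, 0.2, 0], [1, 0, 0, 0.3, 0], [1, 0, 0, 0.4, 0], [1, 0, 0, 0.4, 0]]}}

```text
time: 21.55
tool_pos: [0.6211, 0.103, 0.0744]
tcp_rot: [0.206, -3.134, 0.0]
wrist_force: [-1.1, 0.0, -0.3]
width: 0.179
grip_force: 86.6
```

It has entered the upper ear freely. Continue down.

{"method": "step_arm", "body": {"motion": [[1, 0, 0, 0.2, 0], [1, 0, 0, 0.4, 0], [1, 0, 0, 0.6, 0], [1, 0, 0, 0.8, 0], [1, 0, 0, 1.0, 0], [1, 0, 0, 1.0, 0]]}}

```text
time: 22.15
tool_pos: [0.6211, 0.103, 0.0641]
tcp_rot: [0.206, -3.134, 0.0]
wrist_force: [-0.2, -0.4, -1.0]
width: 0.181
grip_force: 86.6
```

{"method": "step_arm", "body": {"motion": [[1, 0, 0, 0.2, 0], [1, 0, 0, 0.4, 0], [1, 0, 0, 0.6, 0], [1, 0, 0, 0.8, 0], [1, 0, 0, 0.8, 0]]}}

```text
time: 22.65
tool_pos: [0.6212, 0.1031, 0.0562]
tcp_rot: [0.206, -3.135, -0.0]
wrist_force: [0.4, 0.1, -0.6]
width: 0.185
grip_force: 86.6
```

{"method": "step_arm", "body": {"motion": [[1, 0, 0, 0.1, 0], [1, 0, 0, 0.2, 0], [1, 0, 0, 0.3, 0], [1, 0, 0, 0.4, 0], [1, 0, 0, 0.4, 0]]}}

```text
time: 23.15
tool_pos: [0.6213, 0.1031, 0.0524]
tcp_rot: [0.206, -3.135, -0.0]
wrist_force: [0.2, -0.2, -0.1]
width: 0.179
grip_force: 86.6
```

{"method": "step_arm", "body": {"motion": [[1, 0, 0, 0.1, 0], [1, 0, 0, 0.2, 0], [1, 0, 0, 0.3, 0], [1, 0, 0, 0.4, 0], [1, 0, 0, 0.4, 0]]}}

```text
time: 23.65
tool_pos: [0.6213, 0.1031, 0.0485]
tcp_rot: [-0.206, 3.135, 0.0]
wrist_force: [0.8, -0.7, -1.1]
width: 0.184
grip_force: 86.6
```

{"method": "step_arm", "body": {"motion": [[1, 0, 0, 0.1, 0], [1, 0, 0, 0.2, 0], [1, 0, 0, 0.3, 0], [1, 0, 0, 0.4, 0], [1, 0, 0, 0.4, 0]]}}

```text
time: 24.15
tool_pos: [0.6214, 0.1031, 0.0445]
tcp_rot: [-0.206, 3.135, 0.0]
wrist_force: [1.1, 0.7, -1.3]
width: 0.184
grip_force: 86.6
```

{"method": "step_arm", "body": {"motion": [[1, 0, 0, 0.2, 0], [1, 0, 0, 0.4, 0], [1, 0, 0, 0.6, 0], [1, 0, 0, 0.6, 0]]}}

```text
time: 24.55
tool_pos: [0.6214, 0.1032, 0.0383]
tcp_rot: [-0.206, 3.135, 0.0]
wrist_force: [1.6, 1.4, -1.9]
width: 0.182
grip_force: 86.6
```

{"method": "step_arm", "body": {"motion": [[1, 0, 0, 0.1, 0], [1, 0, 0, 0.2, 0], [1, 0, 0, 0.3, 0], [1, 0, 0, 0.3, 0]]}}

```text
time: 24.95
tool_pos: [0.6215, 0.1031, 0.0356]
tcp_rot: [-0.206, 3.134, 0.0]
wrist_force: [0.6, 1.3, 0.6]
width: 0.179
grip_force: 86.8
```

{"method": "step_arm", "body": {"motion": [[1, 0, 0, 0.1, 0], [1, 0, 0, 0.2, 0], [1, 0, 0, 0.3, 0], [1, 0, 0, 0.3, 0]]}}

```text
time: 25.35
tool_pos: [0.6216, 0.1032, 0.0332]
tcp_rot: [-0.206, 3.134, 0.0]
wrist_force: [0.1, 1.7, 4.7]
width: 0.182
grip_force: 87.5
```

{"method": "step_arm", "body": {"motion": [[1, 0, 0, 0.1, 0], [1, 0, 0, 0.2, 0], [1, 0, 0, 0.2, 0]]}}

```text
time: 25.65
tool_pos: [0.6218, 0.1032, 0.0331]
tcp_rot: [-0.206, 3.134, 0.0]
wrist_force: [-3.8, 1.7, 14.0]
width: 0.181
grip_force: 89.5
```

```bash
python3 - <<'E'
from h import *
s=bot.read_state(); print(s["tool_pos"],s["wrist_force"],s["time"])
im,d,K,o,Rm=cam("side"); P=cloud(d,K,o,Rm)
m=(np.hypot(P[...,0]-.621,P[...,1]-.104)<.02); 
v,u=np.nonzero(m); 
for r in sorted(set(v)):
    k=u[v==r]; print(r,[(int(x),round(float(P[r,x,1]*1e3)),round(float(P[r,x,2]*1e3)),int(im[r,x].mean())) for x in k if abs(P[r,x,0]-.621)<.004])
E
```

```text
[0.62176109 0.10320802 0.03307554] [-3.77217337  1.66362519 14.04274988] 25.65
113 [(213, 86, 456, 126), (215, 86, 456, 127)]
114 [(213, 86, 454, 127), (214, 88, 455, 127), (215, 88, 455, 128), (216, 86, 454, 127), (217, 90, 456, 124)]
115 [(213, 92, 455, 126), (214, 93, 456, 126), (215, 94, 456, 126), (216, 90, 454, 130), (217, 91, 454, 125)]
116 [(213, 97, 456, 124), (214, 96, 455, 126), (215, 97, 456, 125), (216, 96, 455, 127), (217, 96, 455, 126)]
117 [(213, 103, 456, 126), (214, 97, 454, 127), (215, 100, 455, 126), (216, 97, 454, 126)]
118 [(212, 104, 455, 125), (213, 105, 456, 124), (214, 103, 455, 127), (215, 106, 456, 129), (216, 105, 456, 126)]
119 [(212, 107, 455, 123), (213, 107, 455, 127), (214, 108, 455, 126), (215, 108, 455, 125), (216, 108, 455, 126)]
120 [(212, 110, 455, 127), (213, 113, 456, 125), (214, 113, 456, 128), (215, 110, 454, 126), (216, 112, 455, 124)]
121 [(212, 115, 455, 122), (213, 115, 455, 127), (214, 116, 455, 124), (215, 116, 455, 125), (216, 114, 455, 126)]
122 [(212, 119, 455, 126), (213, 119, 455, 124), (214, 118, 455, 127), (215, 121, 456, 124)]
123 [(212, 123, 455, 125), (214, 124, 456, 125)]
124 []
230 [(226, 123, 230, 47)]
247 []
248 []
249 []
250 []
251 []
257 []
258 []
259 []
260 []
261 []
262 []
263 []
264 []
265 [(227, 122, 138, 113)]
266 [(227, 123, 137, 109)]
267 [(227, 123, 134, 107)]
272 []
280 []
281 [(231, 123, 94, 57)]
282 []
283 [(231, 123, 88, 56), (232, 121, 86, 61)]
284 [(231, 124, 86, 57)]
285 [(232, 122, 81, 57)]
286 [(232, 123, 79, 54)]
287 []
288 [(231, 123, 73, 104)]
289 [(231, 117, 64, 132), (232, 117, 65, 137), (233, 116, 63, 128)]
290 [(230, 116, 60, 123), (231, 118, 62, 127), (232, 116, 61, 125), (233, 120, 65, 123)]
291 [(230, 119, 60, 123), (231, 121, 62, 128), (232, 120, 61, 123), (233, 123, 65, 120)]
292 [(230, 123, 62, 124), (231, 122, 61, 125), (232, 123, 61, 123)]
```

```bash
python3 - <<'E'
from h import *
im,d=bot.read_camera("wrist"); c=bot.calibration("wrist"); T=np.array(c["T_tool_cam"]); K=np.array(c["mtx"]); P=cloud(d,K,T[:3,3],T[:3,:3])*1e3
for u in(288,284,292):
    print(u,[(v,)+tuple(P[v,u].round(1).tolist())+(int(im[v,u].mean()),) for v in range(226,275,2)])
m=(np.hypot(P[...,0]-25,P[...,1])<12); print("ear z",np.median(P[...,2][m]))
f=np.load("pics/p_wrist.npz"); P=cloud(f["d"],K,T[:3,3],T[:3,:3])*1e3
print("before",[(v,)+tuple(P[v,287].round(1).tolist())+(int(f["im"][v,287].mean()),) for v in range(215,275,2)])
E
```

```text
288 [(226, 22.9, 2.1, -27.5, 80), (228, 23.2, 2.0, -31.0, 96), (230, 22.1, 2.0, -30.5, 164), (232, 20.7, 2.0, -29.6, 167), (234, 19.7, 2.0, -29.6, 158), (236, 18.6, 2.0, -29.3, 156), (238, 18.0, 2.0, -30.2, 159), (240, 17.5, 2.0, -31.5, 162), (242, 15.9, 2.1, -30.0, 163), (244, 15.1, 2.0, -30.4, 164), (246, 14.2, 2.0, -30.7, 162), (248, 13.1, 2.1, -30.5, 158), (250, 12.9, 2.0, -32.2, 92), (252, 12.8, 2.0, -34.4, 123), (254, 11.8, 2.0, -34.4, 167), (256, 11.0, 2.0, -34.6, 169), (258, 10.0, 2.0, -34.8, 174), (260, 9.4, 2.0, -35.6, 89), (262, 9.7, 2.0, -38.1, 32), (264, 9.5, 2.0, -39.9, 31), (266, 9.9, 1.9, -42.7, 39), (268, 9.9, 1.9, -44.5, 31), (270, 9.5, 1.9, -45.6, 40), (272, 10.2, 1.8, -48.7, 41), (274, 9.7, 1.8, -49.5, 38)]
284 [(226, 22.6, 0.2, -26.7, 79), (228, 22.7, 0.2, -29.7, 90), (230, 21.8, 0.2, -29.8, 164), (232, 21.4, 0.2, -31.3, 169), (234, 19.7, 0.2, -29.6, 160), (236, 19.0, 0.2, -30.2, 159), (238, 17.9, 0.2, -30.1, 160), (240, 16.8, 0.2, -29.8, 164), (242, 16.3, 0.2, -31.0, 165), (244, 14.9, 0.2, -30.0, 165), (246, 14.2, 0.2, -30.7, 160), (248, 13.3, 0.2, -31.0, 160), 
[... 1303 characters left out ...]
5, -16.2, 2.8, 83.1, 134), (227, -18.1, 2.8, 83.7, 137), (229, 6.6, 2.0, 12.4, 81), (231, 6.4, 2.0, 9.5, 91), (233, 6.3, 2.0, 6.6, 89), (235, 6.5, 1.9, 3.1, 87), (237, 6.7, 1.9, -0.6, 93), (239, 6.9, 1.9, -3.9, 93), (241, 6.6, 1.8, -6.0, 92), (243, 6.2, 1.8, -8.0, 95), (245, 6.5, 1.8, -11.3, 88), (247, 6.7, 1.8, -14.4, 72), (249, 6.7, 1.7, -16.9, 74), (251, 12.7, 1.6, -32.9, 82), (253, 12.4, 1.6, -34.4, 191), (255, 11.5, 1.6, -34.6, 186), (257, 10.7, 1.6, -35.1, 192), (259, 9.1, 1.6, -33.9, 163), (261, 10.0, 1.5, -37.8, 35), (263, 10.2, 1.5, -40.3, 38), (265, 10.0, 1.5, -41.8, 44), (267, 9.6, 1.5, -43.0, 43), (269, 9.9, 1.5, -45.3, 46), (271, 9.6, 1.4, -46.7, 43), (273, 9.6, 1.4, -48.4, 42)]
```

The collar's top stands 4.3 mm above the ear and the collar is 4 mm thick, so it sits on the ear, and the push is stiff. One more light press, then let go.

{"method": "step_arm", "body": {"motion": [[1, 0, 0, 0.1, 0], [1, 0, 0, 0.1, 0]]}}

```text
time: 25.95
tool_pos: [0.6218, 0.1032, 0.033]
tcp_rot: [-0.206, 3.134, 0.0]
wrist_force: [-6.1, -0.2, 19.4]
width: 0.182
grip_force: 90.2
```

{"method": "step_arm", "body": {"motion": [[1, 0, 0, -0.1, 0], [1, 0, 0, -0.2, 0], [3.5, 0, 0, -0.2, 0], [3.5, 0, 0, -0.2, 0], [3.5, 0, 0, -0.2, 0], [3.5, 0, 0, -0.2, 0], [3.5, 0, 0, -3, 0], [3.5, 0, 0, -6, 0], [3.5, 0, 0, -10, 0], [3.5, 0, 0, -13, 0], [3.5, 0, 0, -13, 0], [3.5, 0, 0, -13, 0]]}}

```text
time: 27.15
tool_pos: [0.6218, 0.103, 0.1603]
tcp_rot: [-0.206, 3.133, -0.0]
wrist_force: [-0.2, -0.1, 0.4]
width: 0.41
grip_force: 0.0
```

```bash
python3 - <<'E'
from h import *
s=bot.read_state(); print(s["tool_pos"],s["wrist_force"],s["width"],s["time"])
im,d,K,o,Rm=cam("wrist"); P=cloud(d,K,o,Rm); X,Y,Z=np.moveaxis(P,-1,0)
r=np.hypot(X-.621,Y-.104)
m=(r<.03)&(Z>.085)&(Z<.11); print("knob top",m.sum(),np.median(Z[m]),P[m].mean(0))
ear=(r>.02)&(r<.035)&(abs(Z-.063)<.006); print("ear",np.median(Z[ear]))
col=(r>.010)&(r<.016)&(Z>.0645)&(Z<.075)&(im.min(-1)>120); print("collar",col.sum(),np.median(Z[col]) if col.any() else 0)
c,_=cv2.findContours(m.astype(np.uint8),cv2.RETR_EXTERNAL,cv2.CHAIN_APPROX_NONE); k=max(c,key=len)
print(cv2.minEnclosingCircle((np.array([onplane(K,o,Rm,*p,.095)[:2] for p in k[:,0]])*1e3).astype(np.float32)))
# link tail
a=np.radians(7.52); u=np.array([np.cos(a),np.sin(a)]); n=np.array([-u[1],u[0]]); q=P[...,:2]-[.621,.1045]; t=q@u; w=q@n
mm=(Z>.044)&(Z<.056)&(t>-.13)&(t<-.035)&(abs(w)<.03); print("tail t",t[mm].min(),"w",w[mm&(t<-.08)].mean(),w[mm&(t>-.06)].mean())
E
```

```text
[0.62181781 0.10303837 0.16034899] [-0.15326784 -0.09373884  0.42012679] 0.41041970440993764 27.15
knob top 501 0.09527472497386016 [0.61937524 0.10328839 0.09448787]
ear 0.063534504813481
collar 160 0.06701769571081154
((619.3155517578125, 103.00684356689453), 10.087713241577148)
tail t -0.10769896922588704 w 0.003433643371679247 0.0032981600064179704
```

The knob top stands 31.7 mm above the ear (nominal 32), the collar is on the ear, and the link is unmoved. The robot is clear, so I'm handing in.

```bash
python3 -c "
from workcell import bot
print(bot.finish_job())"
```

```text
the job is handed in; nothing more can be done
None
```

The link is home in the fork and the pin is through both ears with its collar seated on the upper ear; I let go and handed in after about 27 s, with wrist-force readings up to about 20 N (limit on the fork 50 N) and no verdict returned.

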